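Take the spun sample tube out of the centrifuge and hold it upright

TASK

The run is over: open the centrifuge's clear cover (a tongue sticks out at its front) and bring it gently back onto its stop, where it stays. Then draw the sample tube (the taller one with the deep ribbed screw cap, on the cover-hinge side of the rotor) out of its slanting sleeve, turn it upright without tipping it farther over than it lay, and hold it up, cap on top and still, with its bottom a good 5 cm above everything in the rotor. Finish while holding it in the air: do not put it down or let go; leave the balance tube opposite in its sleeve and the other things on the bench where they are.

Things in the scene. Friction and masses are not known exactly. Their poses are not given: they have to be found in the camera images.
- centrifuge: Compact bench centrifuge, fixed: white round drum 225 mm across, rim 81 mm above the bench, dark foot band, bowl 198 mm across inside; low console (36 mm high, reaching 155 mm ahead of the rotor axis) in front, hinge block behind. Origin: on the bench, under the rotor axis; x from the console towards the cover's hinge (roughly away from the robot), z up.
- lid (a joint): Angle of the clear domed cover in rad: 0 closed, grows as it opens, 1.40 (80 degrees) on its stop. Starts closed or up to 0.25 ajar, not latched. The hinge is a stiff friction hinge: the cover stays where it is left; 3 to 4 N at the tongue lifts it.
- lid_hinge (a point): Centre of the cover's hinge axis, 118 mm behind the rotor axis and 87 mm above the bench. The axis lies level, along the centrifuge's y.
- lid_tongue (a point): Grip point of the cover's tongue, 256 mm from the hinge axis: a white bar 24 mm wide (along the hinge), 12 mm thick, free at its sides and below, 44 mm proud of the cover's rim; the point is on its centre line, 14 mm from its end. The cover is a clear dome 212 mm across; shut, its top is 123 mm and the tongue 87 mm above the bench. Axes: x from tongue to hinge, z out of the dome's top.
- rotor: Black plastic rotor, 186 mm across, with four sleeves 90 degrees apart slanting by 45 degrees, mouths up and inwards. Origin: centre of its underside, 40 mm above the bench. Its x axis points level to the sample tube's sleeve (within 0.5 rad of the centrifuge's x). It turns about its upright axis against a light drag (0.1 N m). Hub top 38 mm above its origin. Two sleeves are empty.
- sleeve_floor (a point): Centre of the floor inside the sample tube's sleeve, 80 mm from the rotor axis and 18 mm above the rotor's underside. The sleeve is 34 mm deep, 18 mm bore, 24.4 mm outside diameter; its mouth is 56 mm from the rotor axis and 42 mm above the rotor's underside.
- sample_tube: Round-bottomed milky plastic tube, 62 mm long: body 16.6 mm in diameter, on top a ribbed white screw cap 20 mm in diameter, 14 mm high. 16 to 30 g. Origin: lowest point of its bottom; z along the tube to the cap. It starts on its sleeve's floor, leaning 45 degrees, cap towards the rotor axis; the top 28 mm (cap and 14 mm of body) stands out of the sleeve. Loose by about 0.5 mm all round.
- balance_tube: Balance tube in the opposite sleeve, on the console side: same body, 46 mm long, with a thin flat cap 18 mm in diameter and 4 mm thick; leans 45 degrees the other way and stands 12 mm out of its sleeve. Origin: the lowest point of its bottom, z towards the cap. To be left alone.
- tube_rack: Bystander: white plastic tube rack 85 x 150 mm, 65 mm high with its capped tubes. Origin: centre of its underside.
- reagent_bottle: Bystander: round bottle with a blue cap, 60 mm in diameter, 115 mm high. Origin: centre of its underside.
- pipette: Bystander: white pipette lying on the bench, about 290 mm long, 28 mm wide, 24 mm high. Origin: under it, near its middle; x axis along it.

How it is judged:
By the outcome, as a careful person would: the job done as asked, in the order asked, and still so for the second after the job is handed in, while the arm keeps its last pose, push and grip.
It also fails if it takes over 58 s, if anything falls off the work surface, if the arm or the gripper's body presses on something with over 40 N, if the wrist force passes 120 N, or if a joint passes its speed limit or range.

ROBOT

A 6-joint arm with a two-finger parallel gripper is mounted at the origin on the work surface. World frame = base frame: x ahead of the robot, y to its left, z up, the work surface at z = 0. Lengths are in m, angles in rad, forces in N, time in s.
With the tool pointing down it reaches from about 0.325 to 0.75 m from the base axis. Payload 7.6 kg.
Tool frame: the origin (TCP) lies midway between the tips of the shut fingers; the grasp point (between the pads) lies 19 mm behind it; z points along the fingers, y is the direction in which the jaws open and shut (so a half turn about z gives the same grasp; the last joint's range is limited). The gripper opens to 85 mm and grips with 20 to 120 N. Pads are 22 mm wide; open, the fingers measure 114 mm over their backs; the gripper's body (76 mm by 85 mm) begins 54 mm behind the grasp point. The pads swing forward as they close: fully open they stand 13 mm farther back than shut.
Start: joints at [1.08, 0.052, 1.401, -0, 1.689, -0.07], TCP at [0.214, 0.479, 0.231] pointing down, gripper open.
Joint ranges: [-2.9, 2.9], [-0.91, 2.17], [0.12, 2.37], [-1.06, 4.2], [0.26, 2.73], [-2.93, 2.93]. Speed limits (rad/s): [2.57, 2.57, 3.01, 3.14, 3.14, 3.14].

INTERFACE

Orientations are given as a rotation vector (axis times angle).
In Python, from cell import bot gives the robot as it stands. Calls block until the motion is done:
- bot.move_to(position, orientation): joint-space move of the TCP to a pose.
- bot.servo_line(position, rot=None, feed=0.15): straight line of the TCP; rot=None keeps the orientation; feed is the mean speed in m/s.
- bot.set_joints(angles): joint-space move.
- bot.ungrasp() and bot.grasp(): open the fingers fully, or close them until they stop; the grip force is fixed at half the most.
- bot.pause(seconds).
- bot.inverse_kinematics(position, orientation): joint angles nearest the present ones, or None.
- bot.state(): the state.
- bot.capture(name): name is "scene" or "top"; returns (picture, depth): 480x640x3 uint8, red, green, blue; 480x640 float32, m along the optical axis (not along the pixel's ray), 0 where there is no reading.
- bot.calibration(name): a dict with "mtx" (3x3 intrinsics, pixels), "origin" and "rotation" of the camera in the world. Camera axes: x right, y up, looking along -z (the intrinsics and any distortion apply to the point x, -y, -z); pixel columns grow to the right and rows downward; lengths in m; the calibration is good to about 2 mm. A picture is of the moment at which its call begins. calibration takes no time and is no camera call.
A pose or a line that the arm cannot do raises bot.IKError and nothing moves.
- bot.close_job(): hands the job in, once; it reports no verdict.
The state is a dict: "time": time; "joints": joint angles; "joint_vel": joint speeds; "tau": joint torques, N m; "position": TCP position; "tool_rot": TCP orientation; "wrist_force": force on the tool from outside, world axes, zero at the start; "moment": the same for the moment, N m; "width": finger opening in m.
Only numpy, scipy, OpenCV 4.12 (cv2) and the standard library are available. Lean on these libraries where they do the work, as an engineer would, in place of code of your own. Each camera call takes 0.05 s, during which the arm holds its last target. There are 200 camera calls.

## Working session

There is one attempt and no reset: what is moved stays moved. The work goes in short steps, each a Python script; the robot and the scene stay as the last script left them, time stands still between calls to the robot, and variables do not carry over. Pictures are saved under pics/ and viewed, on a budget of 10 in all, crops included, one or two more only if the job needs it, and the job is handed in when it is done.

```bash
ls; mkdir -p pics; python3 - <<'E'
from cell import bot
import cv2,numpy as np
for n in("scene","top"):
    p,d=bot.capture(n);cv2.imwrite(f"pics/{n}0.png",p[:,:,::-1]);np.savez(f"{n}0.npz",p=p,d=d)
    c=bot.calibration(n);print(n,c)
print(bot.state())
E
```

```text
pics
scene {'mtx': array([[440.84185593,   0.        , 313.99496703],
       [  0.        , 440.84185593, 229.43905232],
       [  0.        ,   0.        ,   1.        ]]), 'origin': array([ 0.97716112, -0.54205525,  0.80167803]), 'rotation': array([0.72997261, 0.26879819, 0.625148  ])}
top {'mtx': array([[584.7122863 ,   0.        , 323.08965541],
       [  0.        , 584.7122863 , 235.46861708],
       [  0.        ,   0.        ,   1.        ]]), 'origin': array([0.40924586, 0.01011231, 1.568674  ]), 'rotation': array([ 0.05198553, -0.08591267, -1.55103704])}
{'time': 0.1, 'joints': array([ 1.07969211e+00,  5.27440745e-02,  1.40165659e+00,  5.94278479e-06,
        1.68859232e+00, -7.03028056e-02]), 'joint_vel': array([-3.68892273e-04, -1.79091932e-03, -2.76318192e-03,  6.48837400e-04,
        6.41348319e-05, -1.28527503e-03]), 'tau': array([ 1.21014589e-03, -3.82585287e+01, -3.60983133e+01, -7.87928707e-05,
        4.86622259e-03,  2.64516046e-05]), 'position': array([0.21430586, 0.4789638 , 0.23055533]), 'tool_rot': array([-6.56043814e-01, -3.07192667e+00,  2.11072298e-03]), 'wrist_force': array([ 0.61561328, -0.25575389, -0.48885196]), 'moment': array([ 0.02196214, -0.00858554, -0.06675399]), 'width': 0.08554973431925288}
```

View pics/scene0.png

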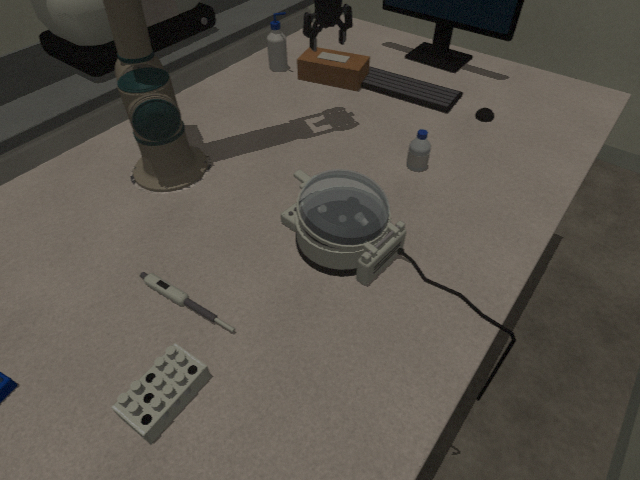

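View pics/top0.png

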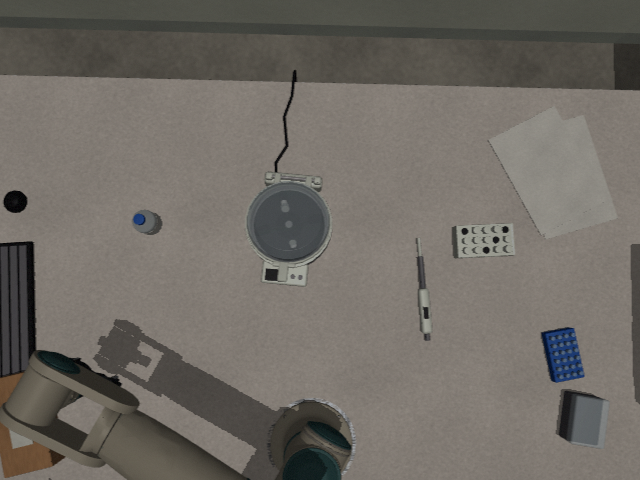

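Scene view: centrifuge near (345,220), tongue around (302,178), hinge near (385,250). Top view: drum at (289,223), hinge at (293,181), console at (285,273). Next come enlarged crops.

```bash
cat > h.py <<'E'
import cv2,numpy as np
from scipy.spatial.transform import Rotation as R
from cell import bot
def cam(n):
    c=bot.calibration(n);return c["mtx"],c["origin"],R.from_rotvec(c["rotation"]).as_matrix()
def ray(n,u,v):
    K,o,M=cam(n);d=np.linalg.inv(K)@[u,v,1];return o,M@(d*[1,-1,-1])
def proj(n,P):
    K,o,M=cam(n);q=(np.atleast_2d(P)-o)@M*[1,-1,-1];q=q@K.T;return q[:,:2]/q[:,2:]
def onz(n,u,v,z):
    o,d=ray(n,u,v);return o+d*(z-o[2])/d[2]
def tri(a,b):
    o1,d1=ray("top",*a);o2,d2=ray("scene",*b)
    s=np.linalg.lstsq(np.c_[d1,-d2],o2-o1,rcond=None)[0]
    p,q=o1+s[0]*d1,o2+s[1]*d2;return (p+q)/2,np.linalg.norm(p-q)
def crop(n,p,x,y,w,h,k):
    im=cv2.resize(p[y:y+h,x:x+w,::-1],None,fx=k,fy=k,interpolation=cv2.INTER_CUBIC)
    im=np.ascontiguousarray(np.clip(im.astype(float)*1.3,0,255).astype(np.uint8))
    for i in range(0,w,10):cv2.line(im,(i*k,0),(i*k,4 if (x+i)%50 else 10),(0,0,255),1)
    for i in range(0,h,10):cv2.line(im,(0,i*k),(4 if (y+i)%50 else 10,i*k),(0,0,255),1)
    return im
E
python3 - <<'E'
from h import *
t=np.load("top0.npz");s=np.load("scene0.npz")
a=crop("top",t["p"],240,165,100,130,4);b=crop("scene",s["p"],275,160,130,130,4)[:520,:400+120]
im=np.hstack([a[:, :380],b[:,:420]]);cv2.imwrite("pics/c1.png",im)
# depth in top: bench/drum heights
K,o,M=cam("top")
def h(n,u,v,d):
    o,r=ray(n,u,v);return o+r*d
for n,uv in(("top",[(289,200),(285,208),(292,243),(289,224),(293,178),(285,275),(284,262),(288,262),(315,180)]),("scene",[(302,178),(308,183),(345,190),(360,220),(385,245)])):
    D=np.load(n+"0.npz")["d"]
    for u,v in uv: print(n,u,v,h(n,u,v,D[v,u]).round(3))
E
```

```text
top 289 200 [0.623 0.066 0.131]
top 285 208 [0.602 0.075 0.136]
top 292 243 [0.514 0.055 0.161]
top 289 224 [0.562 0.064 0.141]
top 293 178 [0.685 0.059 0.097]
top 285 275 [0.437 0.071 0.137]
top 284 262 [0.469 0.075 0.131]
top 288 262 [0.469 0.065 0.127]
top 315 180 [0.681 0.002 0.097]
scene 302 178 [0.449 0.068 0.136]
scene 308 183 [0.483 0.049 0.151]
scene 345 190 [0.559 0.088 0.143]
scene 360 220 [0.634 0.038 0.132]
scene 385 245 [0.692 0.057 0.074]
```

View pics/c1.png

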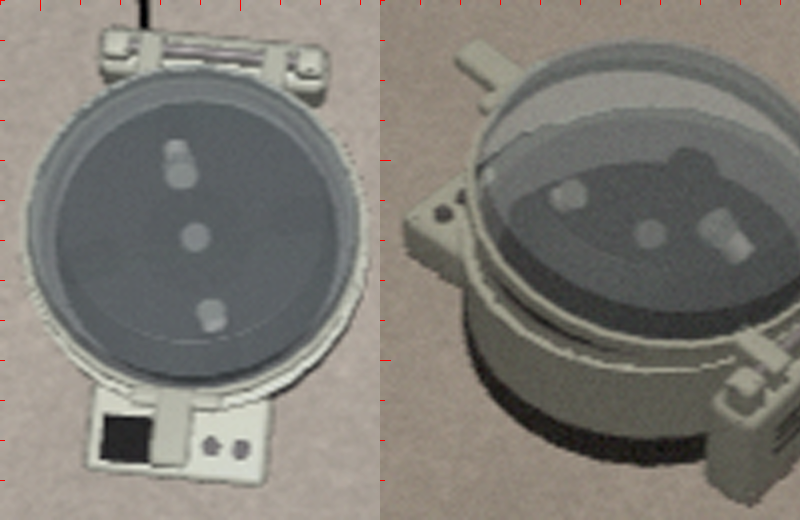

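Left (top view): tongue end at (282.5,281), hinge rod from (269,176) to (318,181), hub (288.7,224.2), sample tube cap (285,209) with its body towards (284,202), balance cap (293,244). Right (scene view): tongue end at (297,173), so the cover is ajar; hub (342.5,218.5), sample cap around (359,217), balance cap (322,209).

```bash
python3 - <<'E'
from h import *
print("tongue end",tri((282.5,280.7),(297,173)))
print("hub",tri((288.7,224.2),(342.5,218.5)))
a=onz("top",269,176.2,.09);b=onz("top",318,180.7,.09);print("hinge",a,b,(a+b)/2,"yaw",np.arctan2(*( (b-a)[[0,1]]*[1,-1]))) 
print("samplecap",tri((285,209),(357,216)))
print("balance",tri((292.8,243.8),(322,208.5)))
# rim circle of drum from top crop
for u,v in((247,222),(331,225)):print(onz("top",u,v,.085))
c=onz("top",288.7,224.2,.078);h=(a+b)/2;print(c,np.linalg.norm((h-c)[:2]),np.arctan2(*(h-c)[[1,0]]))
for p in([.3,.0,.3],[.2,.479,.231]):pass
print(bot.inverse_kinematics([.45,.07,.13],[0,np.pi,0]))
E
```

```text
tongue end (array([0.42407106, 0.07815201, 0.13289327]), np.float64(0.0021392886638563575))
hub (array([0.56877699, 0.06772587, 0.07428658]), np.float64(9.54120048278142e-05))
hinge [0.68943431 0.12020465 0.09      ] [ 0.68051234 -0.00527116  0.09      ] [0.68497333 0.05746675 0.09      ] yaw -0.07098561961545741
samplecap (array([0.60389762, 0.07630295, 0.09676424]), np.float64(0.00247161994205284))
balance (array([0.51767041, 0.05573314, 0.0863222 ]), np.float64(0.0001199181079925847))
[0.57110295 0.17342721 0.085     ]
[ 0.56770391 -0.0406064   0.085     ]
[0.56834371 0.06755217 0.078     ] 0.11706486703334634 -0.0862593691310244
[ 7.32043052e-02 -8.96419339e-02  1.74449339e+00 -4.44089210e-16
  1.48674120e+00 -1.49759202e+00]
```

```bash
cat >> h.py <<'E'
YAW=-0.078;ex=np.array([np.cos(YAW),np.sin(YAW),0]);AX=np.array([.5686,.0676,0])
H=AX+.118*ex+[0,0,.087]
def ori(phi,psi,s=1):
    z=np.array([np.sin(phi)*np.cos(psi),np.sin(phi)*np.sin(psi),-np.cos(phi)]);y=s*np.array([-np.sin(psi),np.cos(psi),0])
    return R.from_matrix(np.c_[np.cross(y,z),y,z]).as_rotvec(),z
def tongue(th,r=.256):return H+r*(-np.cos(th)*ex+np.sin(th)*np.array([0,0,1]))
def tcp(g,phi,psi,s=1,off=.019):
    o,z=ori(phi,psi,s);return g+off*z,o
E
python3 - <<'E'
from h import *
np.set_printoptions(precision=2,suppress=True)
for s in(1,-1):
    for th,phi in((.15,1.4),(.15,1.2),(.15,1.0),(.15,.8),(.15,.6),(.8,.3),(.8,.6),(1.4,-.4),(1.4,-.2),(1.4,0),(1.4,.2)):
        p,o=tcp(tongue(th),phi,YAW,s);print(s,th,phi,p,bot.inverse_kinematics(p,o))
    rx=np.array([np.cos(.235),np.sin(.235),0]);g=AX+[0,0,.058]+rx*.08+.056*(-rx+[0,0,1])/2**.5
    p,o=tcp(g,np.pi/4,.235,s);print("tube",p,bot.inverse_kinematics(p,o))
    p,o=tcp(np.array([.52,.06,.28]),0,.235,s);print("up",p,bot.inverse_kinematics(p,o))
E
```

```text
1 0.15 1.4 [0.45 0.08 0.12] None
1 0.15 1.2 [0.45 0.08 0.12] None
1 0.15 1.0 [0.45 0.08 0.11] None
1 0.15 0.8 [0.45 0.08 0.11] None
1 0.15 0.6 [0.44 0.08 0.11] [ 0.18 -0.54  2.24 -0.19  0.87 -1.23]
1 0.8 0.3 [0.51 0.07 0.25] [ 0.1  -0.2   1.62 -0.05  1.42 -1.4 ]
1 0.8 0.6 [0.52 0.07 0.25] [ 0.13 -0.4   1.85 -0.13  1.11 -1.34]
1 1.4 -0.4 [0.64 0.06 0.32] [ 0.02  0.81  0.3   0.06  2.44 -1.43]
1 1.4 -0.2 [0.64 0.06 0.32] [ 0.03  0.59  0.57  0.03  2.17 -1.45]
1 1.4 0 [0.64 0.06 0.32] [ 0.04  0.41  0.8  -0.    1.92 -1.45]
1 1.4 0.2 [0.65 0.06 0.32] [ 0.05  0.25  1.01 -0.03  1.68 -1.45]
tube [0.62 0.08 0.08] [-0.01  0.01  1.93  0.39  0.46 -2.09]
up [0.52 0.06 0.26] [ 0.04  0.04  1.35 -0.    1.75 -1.76]
-1 0.15 1.4 [0.45 0.08 0.12] None
-1 0.15 1.2 [0.45 0.08 0.12] None
-1 0.15 1.0 [0.45 0.08 0.11] None
-1 0.15 0.8 [0.45 0.08 0.11] None
-1 0.15 0.6 [0.44 0.08 0.11] [ 0.18 -0.54  2.24 -0.19  0.87  1.91]
-1 0.8 0.3 [0.51 0.07 0.25] [ 0.1  -0.2   1.62 -0.05  1.42  1.74]
-1 0.8 0.6 [0.52 0.07 0.25] [ 0.13 -0.4   1.85 -0.13  1.11  1.8 ]
-1 1.4 -0.4 [0.64 0.06 0.32] [0.02 0.81 0.3  0.06 2.44 1.71]
-1 1.4 -0.2 [0.64 0.06 0.32] [0.03 0.59 0.57 0.03 2.17 1.69]
-1 1.4 0 [0.64 0.06 0.32] [ 0.04  0.41  0.8  -0.    1.92  1.69]
-1 1.4 0.2 [0.65 0.06 0.32] [ 0.05  0.25  1.01 -0.03  1.68  1.69]
tube [0.62 0.08 0.08] [-0.01  0.01  1.93  0.39  0.46  1.05]
up [0.52 0.06 0.26] [ 0.04  0.04  1.35 -0.    1.75  1.38]
```

```bash
python3 - <<'E'
from h import *
th=.15
p,o=tcp(tongue(th),.6,YAW);_,z=ori(.6,YAW)
bot.move_to(p-.09*z,o);print(bot.state()["time"])
bot.servo_line(p,feed=.12)
s=bot.state();print(s["time"],s["position"]-p,s["wrist_force"])
P,D=bot.capture("scene");Q,_=bot.capture("top")
a=crop("",P,270,140,110,130,4)[:520,:400];b=crop("",Q,240,220,100,90,4)
im=np.zeros((520,800,3),np.uint8);im[:,:400]=a;im[:360,400:]=b;cv2.imwrite("pics/c2.png",im)
E
```

```text
1.7
2.6 [0.00015383 0.00022305 0.00055111] [ 0.49861924 -0.20512674 -0.28221408]
```

View pics/c2.png

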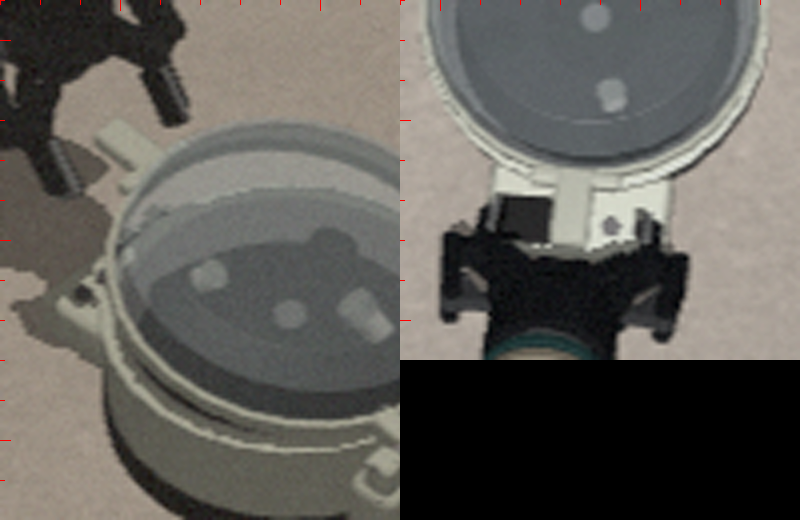

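The fingers straddle the tongue (tongue at about (298,172) in scene, tips either side at (285,187) and (314,170)). I close and lift along the arc.

```bash
python3 - <<'E'
from h import *
bot.grasp();s=bot.state();print(s["time"],s["width"],s["wrist_force"],s["moment"])
if s["width"]<.018: raise SystemExit("missed")
th0=.15
for th in np.arange(.27,1.36,.12):
    phi=.6-.95*(th-th0)/1.25
    p,o=tcp(tongue(th),phi,YAW)
    bot.servo_line(p,o,feed=.06)
    s=bot.state();print(round(th,2),s["time"],s["width"].round(4),s["wrist_force"].round(1),s["moment"].round(2),flush=True)
    if np.linalg.norm(s["wrist_force"])>35:print("stop");break
P,_=bot.capture("scene");cv2.imwrite("pics/s3.png",P[:,:,::-1])
E
```

```text
3.2833 0.02335488445095049 [-2.22080125  7.22058246  0.83662388] [0.7739073  0.4224057  0.53641465]Traceback (most recent call last):
  File "<stdin>", line 9, in <module>
AttributeError: 'float' object has no attribute 'round'
```

```bash
python3 - <<'E'
from h import *
s=bot.state();print(s["time"],s["wrist_force"].round(1))
th0=.15
for th in np.arange(.39,1.36,.12):
    phi=.6-.95*(th-th0)/1.25
    p,o=tcp(tongue(th),phi,YAW)
    bot.servo_line(p,o,feed=.06)
    s=bot.state();print(round(th,2),s["time"],round(float(s["width"]),4),s["wrist_force"].round(1),s["moment"].round(2),flush=True)
    if np.linalg.norm(s["wrist_force"])>35:print("stop");break
P,_=bot.capture("scene");cv2.imwrite("pics/s3.png",P[:,:,::-1])
E
```

```text
3.925 [ 1.9  7.2 -1.9]
0.39 4.5667 0.0229 [ 2.4  6.  -1. ] [0.78 0.36 0.31]
0.51 5.2083 0.0231 [ 2.3  5.6 -3.7] [0.8  0.39 0.28]
0.63 5.85 0.0232 [ 1.4  5.4 -3.3] [0.83 0.45 0.09]
0.75 6.4917 0.0233 [ 1.5  6.7 -3.6] [ 0.68  0.38 -0.01]
0.87 7.1333 0.0235 [ 2.3  5.8 -2.9] [0.71 0.18 0.01]
0.99 7.775 0.0232 [ 2.   6.2 -4. ] [ 0.69  0.09 -0.14]
1.11 8.4167 0.0231 [ 1.6  4.8 -4.3] [ 0.7   0.18 -0.14]
1.23 9.0583 0.0232 [ 1.9  5.3 -4.7] [ 0.8   0.22 -0.24]
1.35 9.6917 0.0234 [ 2.1  6.4 -5.5] [ 0.72 -0.08 -0.24]
```

View pics/s3.png

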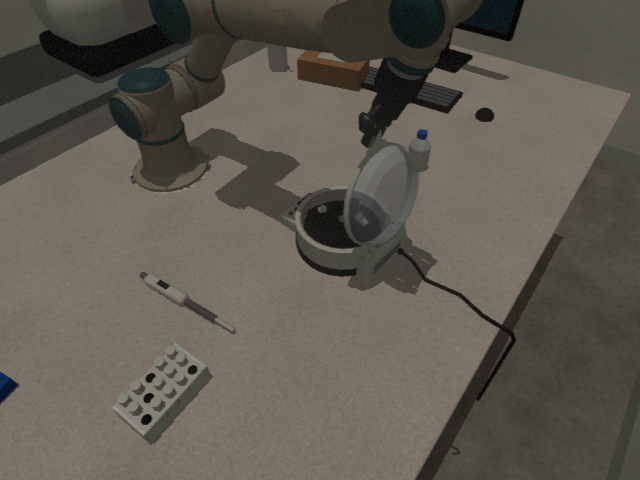

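The cover is up at roughly 75–80°, still gripped at about (375,135). I creep onto the stop and watch for the force to rise.

```bash
python3 - <<'E'
from h import *
th0=.15
f0=None
for th in np.arange(1.36,1.48,.01):
    phi=.6-.95*(th-th0)/1.25
    t=np.sin(th)*ex+np.cos(th)*np.array([0,0,1])
    p,o=tcp(tongue(th),phi,YAW)
    bot.servo_line(p,o,feed=.02);s=bot.state();f=-s["wrist_force"]@t
    if f0 is None:f0=f
    print(round(th,2),s["time"],round(f,1),s["wrist_force"].round(1),flush=True)
    if f-f0>5:print("stop reached");break
E
```

```text
1.36 10.0167 3.3 [-1.7  5.3 -5.9]
1.37 10.2917 3.3 [-1.8  4.7 -5.8]
1.38 10.5667 19.8 [-18.1   4.9  -9.1]
stop reached
```

```bash
python3 - <<'E'
from h import *
bot.ungrasp();s=bot.state();print(s["time"],s["width"],s["wrist_force"].round(1))
z=R.from_rotvec(s["tool_rot"]).as_matrix()[:,2]
bot.servo_line(s["position"]-.08*z,feed=.15)
p=bot.state()["position"]
bot.move_to([.42,.12,.36],ori(.3,.235)[0])
print(bot.state()["time"])
P,D=bot.capture("scene");Q,E=bot.capture("top")
np.savez("v4.npz",P=P,Q=Q,D=D,E=E)
a=crop("",P,280,140,130,130,4)[:520,:400+100];b=crop("",Q,240,165,75,130,4)
cv2.imwrite("pics/c4.png",np.hstack([b,a]))
E
```

```text
11.1917 0.08535774555937757 [-0.8  0.1  0.2]Traceback (most recent call last):
  File "<stdin>", line 4, in <module>
cell.IKError: the arm cannot follow that straight line within its joint ranges
```

```bash
python3 - <<'E'
from h import *
p0=bot.state()["position"]
bot.servo_line(p0-.06*ex+np.array([0,0,.05]),ori(-.15,YAW)[0],feed=.12)
bot.servo_line(p0-.16*ex+np.array([0,0,.06]),ori(.1,YAW)[0],feed=.2)
bot.move_to([.40,.12,.36],ori(.3,.235)[0])
s=bot.state();print(s["time"],s["wrist_force"].round(1))
P,D=bot.capture("scene");Q,E=bot.capture("top")
np.savez("v4.npz",P=P,Q=Q,D=D,E=E)
a=crop("",P,280,140,130,130,4)[:520,:400+100];b=crop("",Q,240,165,75,130,4)
cv2.imwrite("pics/c4.png",np.hstack([b,a]))
E
```

```text
13.1333 [-0.3  0.3  0.4]
```

View pics/c4.png

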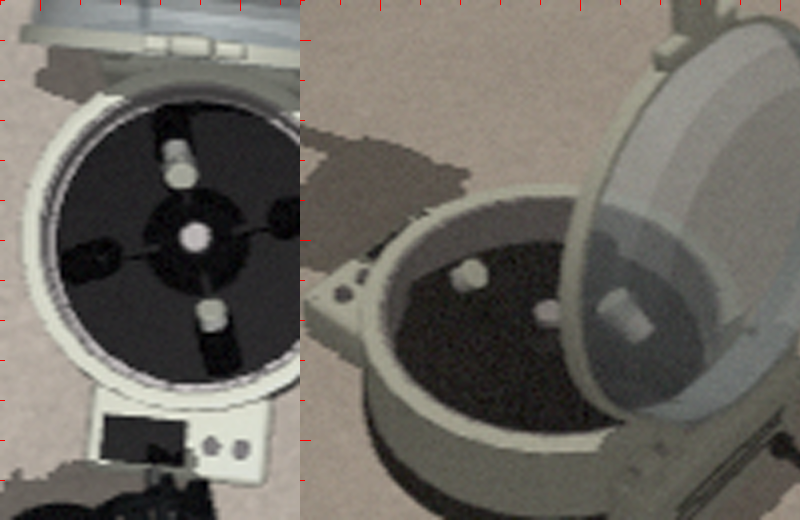

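The cover stays open. Top view: sample cap face (285.2,208.8), hub (288.6,224.2), balance cap (293,244), sleeves clearly visible. Scene view: cap face about (358.5,215), body at the sleeve about (366,222). I fit the rotor yaw against these.

```bash
python3 - <<'E'
from h import *
print("hub",onz("top",288.6,224.2,.078))
c=onz("top",285.2,208.8,.102);b=onz("top",293,243.9,.084+.006);print("capface",c,"bal",b,"yaw",np.arctan2(*(c-b)[[1,0]]),tri((285.2,208.8),(358.5,215)))
for yaw in(.2,.235,.27):
    rx=np.array([np.cos(yaw),np.sin(yaw),0]);f=AX+[0,0,.058]+rx*.08;a=(-rx+[0,0,1])/2**.5
    for n in("top","scene"):print(yaw,n,proj(n,[f+.062*a,f+.034*a]).round(1).tolist())
# balance cap centre  & slot ends
print("slots",onz("top",240+172/4,165+103/4,.06),onz("top",240+225/4,165+377/4,.06))
E
```

```text
hub [0.56833859 0.06780793 0.078     ]
capface [0.60469961 0.07634455 0.102     ] bal [0.51711233 0.05506849 0.09      ] yaw 0.23829719633140198 (array([0.60535758, 0.07675161, 0.10018447]), np.float64(0.001046779403938087))
0.2 top [[285.8, 209.1], [284.8, 202.6]]
0.2 scene [[357.3, 214.7], [364.9, 223.6]]
0.235 top [[285.3, 209.2], [284.0, 202.7]]
0.235 scene [[357.5, 214.4], [365.2, 223.0]]
0.27 top [[284.8, 209.3], [283.3, 202.9]]
0.27 scene [[357.7, 214.0], [365.5, 222.5]]
slots [0.65754638 0.0850662  0.06      ] [0.47978235 0.04673006 0.06      ]
```

```bash
cat >> h.py <<'E'
RY=.237;rx=np.array([np.cos(RY),np.sin(RY),0]);SF=AX+[-.0002,.0001,.058]+rx*.08;TA=(-rx+[0,0,1])/2**.5
E
python3 - <<'E'
from h import *
o,z=ori(np.pi/4,RY);p=SF+.056*TA+.019*z
bot.move_to(p-.10*z,o);print(bot.state()["time"])
bot.servo_line(p-.03*z,feed=.12);s=bot.state();print(s["wrist_force"].round(1))
bot.servo_line(p,feed=.06);s=bot.state();print(s["time"],s["wrist_force"].round(1),(s["position"]-p).round(4))
P,D=bot.capture("scene");Q,E=bot.capture("top")
a=crop("",P,280,140,130,130,4)[:520,:400+100];b=crop("",Q,240,165,75,130,4)
cv2.imwrite("pics/c5.png",np.hstack([b,a]))
E
```

```text
14.2583
[ 0.9  0.2 -0.1]
15.6417 [-0.3 -0.6 -0.2] [-0.     -0.      0.0002]
```

View pics/c5.png

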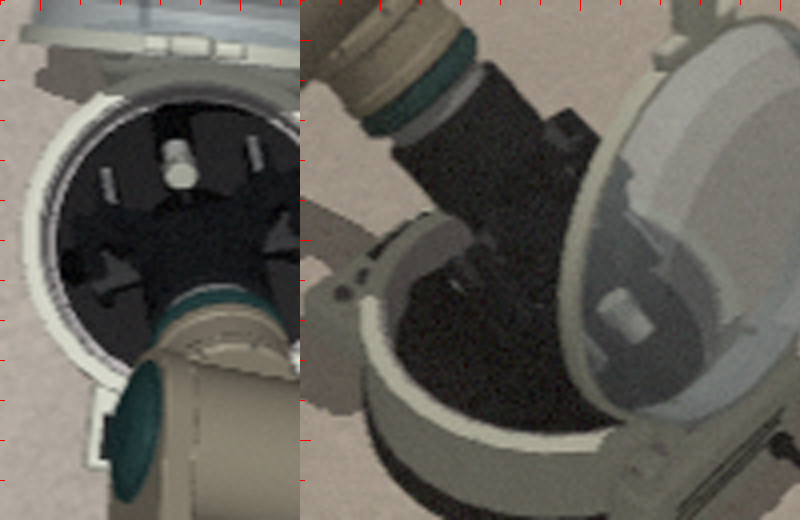

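The pads (crop x 108 and 255, so midpoint 181) are centred on the cap (180,175), with nothing touching. I grip and draw the tube along its axis.

```bash
python3 - <<'E'
from h import *
bot.grasp();s=bot.state();print(s["time"],s["width"],s["wrist_force"].round(1),s["moment"].round(2))
if s["width"]<.017: raise SystemExit("missed")
p=s["position"];_,z=ori(np.pi/4,RY)
for d in(.015,.05,.08):
    bot.servo_line(p-d*z,feed=.06);s=bot.state();print(d,s["time"],round(float(s["width"]),4),s["wrist_force"].round(1),flush=True)
    if np.linalg.norm(s["wrist_force"])>25:raise SystemExit("stuck")
g=s["position"]-.019*z            # turn about the grasp point while lifting
n=6;end=np.array([.53,.06,.31])
for k in range(1,n+1):
    q,o=tcp(g+(end-g)*k/n,np.pi/4*(1-k/n),RY)
    bot.servo_line(q,o,feed=.08)
bot.pause(.5);s=bot.state();print(s["time"],s["width"],s["position"],s["wrist_force"].round(1))
P,D=bot.capture("scene");Q,E=bot.capture("top")
np.savez("v6.npz",P=P,D=D);cv2.imwrite("pics/c6.png",np.hstack([crop("",Q,240,165,75,130,4),crop("",P,270,120,125,130,4)]))
E
```

```text
16.375 0.0179913832248364 [-1.6  0.1  0.7] [-0.    0.46  0.05]
0.015 16.775 0.0177 [ 0.3  0.5 -0.7]
0.05 17.5083 0.0179 [ 0.5  0.4 -0.2]
0.08 18.1583 0.0178 [-0.2 -0.5 -0.6]
21.4833 0.01769529072390587 [0.52996915 0.06000466 0.29097335] [ 1.   0.  -0.5]
```

View pics/c6.png

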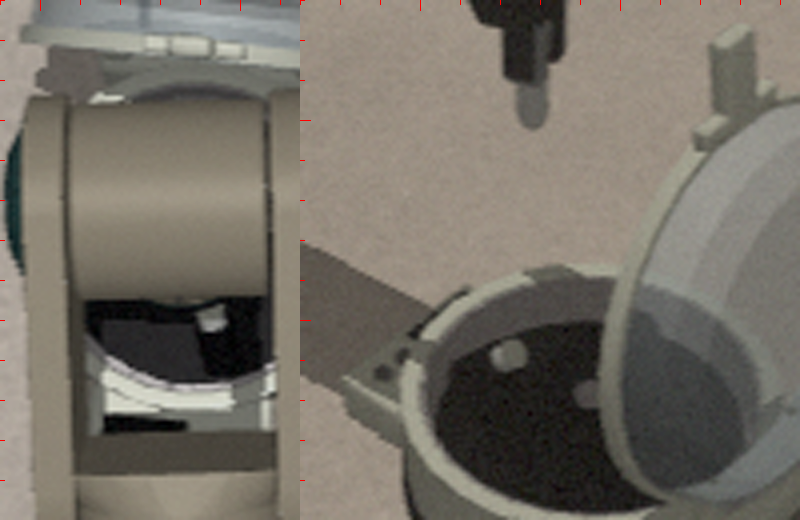

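```bash
python3 - <<'E'
from h import *
g=np.array([.53,.06,.31])
print(proj("scene",[g-[0,0,.056],g-[0,0,.02],g-[0,0,.03]]))
s=bot.state();print(s["time"],s["joint_vel"].round(3),R.from_rotvec(s["tool_rot"]).as_matrix()[:,2])
v=np.load("v6.npz");D=v["D"]
for u,w in((328,148),(328,145),(329,142)):
    o,r=ray("scene",u,w);print(o+r*D[w,u])
im=cv2.resize(v["P"][110:165,295:360,::-1],None,fx=10,fy=10,interpolation=cv2.INTER_CUBIC);im=np.clip(im*1.5,0,255).astype(np.uint8)
for p in((g-[0,0,.056]),g-[0,0,.0]):
    q=proj("scene",p)[0];cv2.circle(im,tuple(int(x) for x in ((q-[295,110])*10+5)),3,(0,0,255),-1)
cv2.imwrite("pics/c7.png",im)
E
```

```text
[[327.6740346  151.10027803]
 [327.77940846 136.4396969 ]
 [327.74952432 140.59745261]]
21.5833 [ 0.    -0.    -0.001 -0.001  0.002  0.   ] [ 1.03542010e-04  2.08120084e-05 -9.99999994e-01]
[0.53441481 0.05509557 0.26651826]
[0.53463732 0.05471589 0.27420837]
[0.53626785 0.05582244 0.28155866]
```

View pics/c7.png

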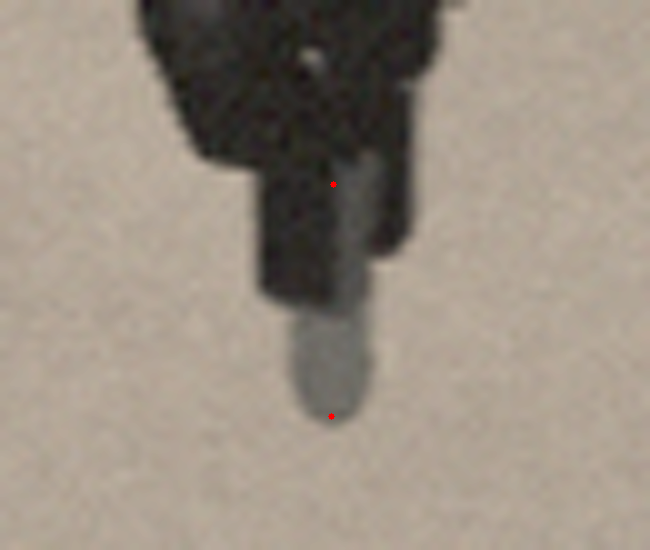

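The tube hangs vertical, cap between the pads. Its bottom is at about (328,152), within a pixel of the predicted (327.7,151.1), so z ≈ 0.25 m. The cover is open and the balance tube is in place. Handing in.

```bash
python3 - <<'E'
from h import *
print(bot.close_job(),bot.state()["time"])
E
```

```text
the job is handed in; nothing more can be done
the job is handed in; nothing more can be done
```

The job is handed in: the cover is open on its stop, and the arm is holding the sample tube upright in the air.

- **Cover:** I gripped the tongue across its sides, swung the cover up along its arc, and crept it onto the stop. Contact there read about 20 N, a bit firmer than the 5 N rise I was watching for. I then let go, and later pictures show it staying open.
- **Tube:** I gripped the cap and drew the tube 80 mm along its 45° axis with almost no resistance. I then turned it steadily upright while lifting.
- **Last checks:**
  - The arm was still and the tool within 0.0002 of vertical.
  - The tube looked vertical in the scene view.
  - Its bottom is at z ≈ 0.25 m, about 15 cm above the highest thing in the rotor.
  - The balance tube is still in its sleeve.
  - I did not compare the bench items before and after; nothing came near them.
  - The last clock reading was 21.6 s.
- **Did not agree or failed:**
  - The gripper read 17.8 mm on the 20 mm cap, but it also read 23.3 mm on the 24 mm tongue, so it seems to read low.
  - My first line away from the tongue was refused by the joint ranges. Nothing moved, and I took another path.
  - My cover angle at contact read 1.38 rad against the stated 1.40, which is within measuring error.

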